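Press inlay chips flat under the jig cover

ROBOT

A 6-joint arm with a two-finger parallel gripper is mounted at the origin on the work surface. World frame = base frame: x ahead of the robot, y to its left, z up, the work surface at z = 0. Lengths are in mm, angles in rad, forces in N, time in s.
With the tool pointing down it reaches from about 400 to 925 mm from the base axis. Payload 12.5 kg.
Tool frame: the origin (TCP) lies at the very end of the fingers, on their centre line; the grasp point (between the pads) lies 19 mm behind it; z points along the fingers, y is the line along which they close (so a half turn about z gives the same grasp; the last joint's range is limited). The gripper opens to 95 mm and grips with 3 to 60 N. Pads are 20 mm wide; open, the fingers measure 119 mm over their backs; the gripper's body (75 mm by 180 mm) begins 59 mm behind the grasp point.
Start: joints at [-1.444, 0.491, 1.559, -0, 1.092, -0.106], TCP at [144.211, -608.153, 214.661] pointing down, gripper open.
Joint ranges: [-3.1, 3.1], [-0.84, 2.19], [0.05, 2.79], [-1.13, 4.28], [0.06, 2.93], [-2.69, 2.69]. Speed limits (rad/s): [2.22, 2.22, 2.79, 3.14, 3.14, 3.14].

INTERFACE

Orientations are given as [roll, pitch, yaw] about the fixed x, y, z axes, in that order (R = Rz(yaw) Ry(pitch) Rx(roll)).
In Python, from cell import env, imaging gives the robot as it stands (env), with the cameras (imaging).
- The arm moves only by the shell command python3 steer.py FILE, which reads ROWS from the file FILE. ROWS is a JSON list of rows, 1 to 5 of them, each of 5 numbers: dx, dy, dz in parts of the range, where 1.0 means 800 mm, then a turn about the tool's z in parts of the range, where 1.0 means 90 degrees, then the opening from 0.0 (shut) to 1.0 (fully open); each row is the pose to reach, as a shift and turn from the pose commanded when the command began, along the tool's axes at that moment; what a row does not reach only later rows make up. A row lasts 1/12 s, in which the tool goes at most 41.7 mm and 0.125 rad, less where a joint would pass 70% of its speed; a pose out of reach is approached as far as the arm can. The fingers move at their own pace and stop on an object; the grip force is fixed at half the most. Time passes only in rows, so rows that do not move let the fingers close. It prints the time, the measured TCP pose, the force, the opening and the grip force at its end. No shift or turn number may pass 1 either way. Input that does not fit is refused with a message, and nothing moves.
- env.state(): the state, without advancing time (a new reading comes with each control period).
- imaging.read_camera(name): name is "side" or "top"; returns (picture, depth): 420x560x3 uint8, red, green, blue; 420x560 float32, mm along the optical axis (not along the pixel's ray), 0 where there is no reading.
- imaging.camera_info(name): a dict with "vertical_fov" (degrees; the focal length in pixels is half the picture's height over the tangent of half this angle, whatever the lens; pixels are square), "cx", "cy" (the principal point, pixels), "origin" and "attitude" of the camera in the world. Camera axes: x right, y down, z forward; pixel columns grow to the right and rows downward; lengths in mm; the calibration is good to about 2 mm. A picture is of the moment at which its call begins. camera_info takes no time and is no camera call.
- env.job_done(): hands the job in; it is judged then, once.
The state is a dict: "t": time; "joints": joint angles; "qvel": joint speeds; "tau": joint torques, N m; "eef_pos": TCP position; "tcp_rot": TCP orientation; "ft_force": force on the tool from outside, world axes, zero at the start; "moment": the same for the moment, N m; "opening": opening from 0.0 (shut) to 1.0 (fully open); "grip_force": force on a finger pad.
Only numpy, scipy, OpenCV 4.12 (cv2) and the standard library are available. Lean on these libraries where they do the work, as an engineer would, in place of code of your own. Each camera call takes 0.05 s, during which the arm holds its last target. There are 200 camera calls.

TASK

Clear the blue dust guard off the inlay jig by hanging it over the steel rail, and let go of it there. Then set the aluminium cover on the jig, squared up with it and with the jig's pin in the hole under its handle, and press it all the way down against the springs so the chips lie flat while the glue grips. Finish while still holding the cover pressed down, and leave everything else where it is.

Things in the scene. Friction and masses are not known exactly. Their poses are not given: they have to be found in the camera images.
- jig: inlay jig, fixed to the counter: dark steel base 130 (x) x 160 (y) x 20 mm with a green sprung platen 110 (x) x 140 (y) mm above it, platen surface 40 mm above the counter at rest. A brass pin stands in the centre. Origin: centre of the underside; z up
- pin_tip (a point): top of the jig's brass pin, 54 mm above the counter, 14 mm above the platen at rest; pin 10 mm in diameter, the top 5 mm tapering to 5 mm. Fixed to the base; the dust guard hides it at the start and the cover hides it later
- platen (a joint): how far the green platen is pressed down, m: 0 at rest, 0.008 fully down on its stop. Springs push it up with about 7 N at rest and 14 N fully down; the weight of the cover alone does not move it
- platen_top (a point): centre of the platen's upper surface (where the pin comes through); moves down with the platen
- guard: dust guard, inverted U of blue plastic standing on the platen over the pin, 150 g: 48 (x) x 90 (y) mm, 74 mm high to its top face, walls 4 mm, 40 mm clear between its two long walls, open at both y ends; on top a white grip rib 18 mm wide (x), 60 mm long (y), 28 mm high (its top 102 mm above the origin). Origin: centre of its underside, z up, y along its length
- guard_under (a point): centre of the underside of the guard's roof, 70 mm above the guard's origin; this rests on the bar when the guard hangs
- rail: steel rail fixed on the counter: bar 12 mm in diameter and 240 mm long along its y, top of the bar 140 mm above the counter, a post at each end. Origin: on the counter under the middle of the bar
- rail_top (a point): top of the rail's bar at its middle; axes as the rail
- cover: jig cover, aluminium plate 100 (x) x 120 (y) x 10 mm, 0.4 kg give or take a fifth, lying on the counter; in its middle a handle block 60 mm long (x), 30 mm wide (y), its top 56 mm above the plate's underside (lower half aluminium, upper half black). Origin: centre of its underside, z up. It fits either way round
- bore (a point): mouth of the cover's blind hole, centre of its underside: 13 mm in diameter, 26 mm deep, unseen from above
- teapot_a: white teapot with dark veins, 112 mm wide, 80 mm high; bystander
- teapot_b: another such teapot; bystander
- grain_dish: square white dish of silver grains, 100 x 100 x 25 mm; bystander
- glue_jar: small jar with yellow cap, 36 mm wide, 45 mm high; bystander
- brush: brush 140 mm long lying between jig and cover; bystander
- saucer: white saucer, 100 mm wide, 14 mm high; bystander

How it is judged (in metres and radians):
On the way, in this order (a step that is already met when the one before it is completed fails the run):
1. the dust guard hangs over the rail's bar, let go (contact force between guard and rail above 0.3 N and contact force between the fingers and guard below 0.05 N and angle between guard's own z axis and vertical below 0.4 rad and z of guard_under in the frame of rail_top between -0.012 and 0.012 m and y of guard_under in the frame of rail_top between -0.07 and 0.07 m), for 0.3 s.
2. the cover has dropped onto the pin (horizontal distance between bore and pin_tip below 0.004 m and z of bore in the frame of pin_tip below -0.0115 m), for 0.1 s.
At the end, for the whole second after the job is handed in: Gripper still on the cover, pin in its hole (4 mm), flat (3 mm, 0.06 rad), square to the jig (0.2 rad either way), platen held at least 5 of its 8 mm down, at rest; guard hangs free on the bar within 70 mm of its middle, tilt under 0.4 rad; no bystander moved over 40 mm (all of step 1 and all of step 2 and value of joint platen above 0.005 m and z of bore in the frame of platen_top below 0.003 m and angle between cover's own z axis and vertical below 0.06 rad and angle between the x axis of cover and the x axis of jig, either way round below 0.2 rad and contact force between the fingers and cover above 2 N and contact force between cover and jig above 4 N and linear speed of cover below 0.02 m/s and distance of each of teapot_a, teapot_b, grain_dish, glue_jar, brush, saucer from where it was at the start of the episode below 0.04 m); the arm keeps its last pose, push and grip.
It fails at once if a bystander (teapot, dish, saucer, jar, brush) was moved more than 40 mm (distance of any of teapot_a, teapot_b, grain_dish, glue_jar, brush, saucer from where it was at the start of the episode above 0.04 m).
It also fails if it takes over 56 s, if anything falls off the work surface, if the arm or the gripper's body presses on something with over 40 N, if the wrist force passes 120 N, or if a joint passes its speed limit or range.

## Working session

There is one attempt and no reset: what is moved stays moved. The work goes in short steps, Python scripts to look and compute and a shell command to move; the robot and the scene stay as the last step left them, time stands still between calls to the robot, and variables do not carry over. Pictures are saved under pics/ and viewed, at most 10 in all, crops included, and the job is handed in when it is done.

```bash
ls; mkdir -p pics
cat > h.py <<'E'
import numpy as np,cv2
from scipy.spatial.transform import Rotation as R
from cell import env, imaging
def cam(n):
    i=imaging.camera_info(n);f=210/np.tan(np.radians(i["vertical_fov"])/2);return i,f
def pts(n,d):
    i,f=cam(n);v,u=np.mgrid[:420,:560]
    P=np.stack([(u-i["cx"])/f*d,(v-i["cy"])/f*d,d],-1)
    a=np.array(i["attitude"]);M=R.from_euler('xyz',a).as_matrix() if a.shape==(3,) else (a if a.shape==(3,3) else None)
    return P@M.T+np.array(i["origin"])
E
python3 - <<'E'
from h import *
for n in("top","side"):
    p,d=imaging.read_camera(n);cv2.imwrite(f"pics/{n}0.png",p[:,:,::-1]);np.save(f"pics/{n}0",d);print(imaging.camera_info(n))
print(env.state())
P=pts("top",np.load("pics/top0.npy"));print(P[::100,::100].round())
E
```

```text
cell.py
pics
steer.py
{'vertical_fov': 44.42555876875817, 'cx': 277.7821877225003, 'cy': 209.08038069371278, 'origin': array([ 277.43808305,   16.77217438, 1377.68258876]), 'attitude': array([-2.96305057e+00,  2.64373115e-03, -1.54438879e+00])}
{'vertical_fov': 51.331030874886245, 'cx': 290.81436915573636, 'cy': 208.2244653159865, 'origin': array([409.46259025, 810.47246334, 696.13363496]), 'attitude': array([-2.20132304,  0.0146918 , -3.0207013 ])}
{'t': 0.1, 'joints': array([-1.44360021e+00,  4.91469729e-01,  1.55939172e+00, -5.55398482e-06,
        1.09167967e+00, -1.05599017e-01]), 'qvel': array([-0.00031571, -0.00205061, -0.00264161, -0.00013183,  0.00014198,
        0.00158304]), 'tau': array([ 3.24326218e-03, -6.13622403e+01, -2.58605665e+01,  6.94852090e-02,
        4.70345223e-02, -6.28115458e-05]), 'eef_pos': array([ 144.18076092, -607.92476884,  214.13743405]), 'tcp_rot': array([-3.14064895e+00, -9.50723428e-05,  2.32797654e-01]), 'ft_force': array([ 0.51381045, -0.14399493,  0.10997617]), 'moment': array([ 0.01150635, -0.01282445,  0.00883327]), 'grip_force': 0.0, 'openin
[... 443 characters left out ...]
+02 -5.940e+02 -2.000e+00]]

 [[ 4.950e+02  6.760e+02  1.980e+02]
  [ 5.380e+02  5.130e+02  2.000e+00]
  [ 5.450e+02  2.400e+02  3.000e+00]
  [ 5.520e+02 -3.300e+01  2.000e+00]
  [ 5.600e+02 -3.060e+02 -3.000e+00]
  [ 5.530e+02 -5.500e+02  6.700e+01]]

 [[ 2.630e+02  7.540e+02  1.000e+00]
  [ 2.700e+02  4.900e+02 -1.000e+00]
  [ 2.770e+02  2.260e+02 -0.000e+00]
  [ 2.840e+02 -3.800e+01  3.000e+00]
  [ 2.910e+02 -3.010e+02  3.000e+00]
  [ 2.870e+02 -2.430e+02  7.610e+02]]

 [[ 1.200e+01  7.220e+02  2.000e+00]
  [ 1.900e+01  4.680e+02 -1.000e+00]
  [ 2.600e+01  2.120e+02  2.000e+00]
  [ 7.700e+01 -3.200e+01  2.510e+02]
  [ 4.000e+01 -2.970e+02  1.000e+00]
  [ 1.760e+02 -2.340e+02  7.700e+02]]]
```

View pics/top0.png

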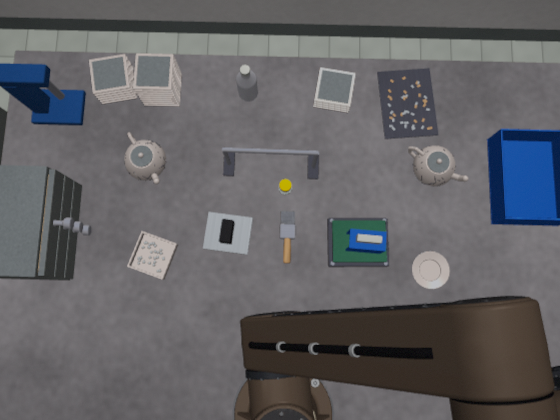

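View pics/side0.png

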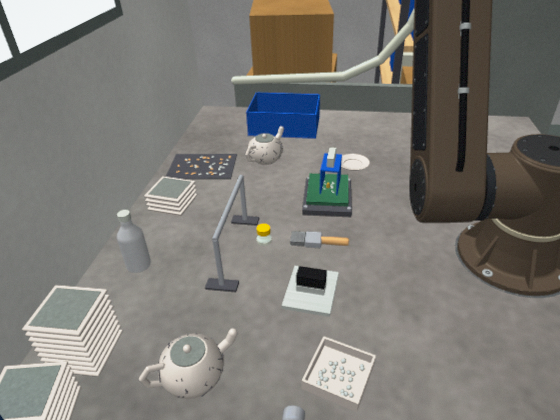

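The top view shows the guard at about (367,240) on the jig (358,242). The rail bar runs from (225,151) to (318,153), and the cover is at (228,233). The brush lies at (288,235), the jar at (286,186), and one teapot sits at (435,165). Next I'll measure these from colour and depth.

```bash
cat >> h.py <<'E'
def rect(P,m,t):
    q=P[m];q=q[np.isfinite(q).all(1)]
    (c,s,a)=cv2.minAreaRect(q[:,:2].astype(np.float32));print(t,len(q),"c",np.round(c,1),"size",np.round(s,1),"ang",round(a,1),"zmed",q[:,2].round(1)[[0]],np.median(q[:,2]).round(1),"mean",q.mean(0).round(1))
def box(u0,u1,v0,v1):
    m=np.zeros((420,560),bool);m[v0:v1,u0:u1]=1;return m
E
python3 - <<'E'
from h import *
P=pts("top",np.load("pics/top0.npy"));Z=P[...,2]
p=cv2.imread("pics/top0.png").astype(int);b,g,r=p[...,0],p[...,1],p[...,2]
B=box(315,400,205,280)
rect(P,B&(Z>20)&(Z<52)&(g<120)&(b<g+15),"platen")
rect(P,B&(Z>8)&(Z<30),"jigbase")
rect(P,B&(Z>105)&(Z<120),"guardroof")
rect(P,B&(Z>130)&(Z<155),"rib")
C=box(195,260,205,262)
rect(P,C&(Z>5)&(Z<17),"plate")
rect(P,C&(Z>45)&(Z<65),"handle")
D=box(215,330,140,165)
m=D&(Z>125);rect(P,m,"bar")
q=P[m];print(np.polyfit(q[:,1],q[:,0],1),q[:,1].min(),q[:,1].max())
S=pts("side",np.load("pics/side0.npy"));Z=S[...,2];p=cv2.imread("pics/side0.png").astype(int);b,g,r=p[...,0],p[...,1],p[...,2]
D=box(205,255,170,250);m=D&(Z>125)&(Z<150);q=S[m]
print("S bar",np.polyfit(q[:,1],q[:,0],1),q[:,1].min(),q[:,1].max(),q[:,2].max())
rect(S,box(315,350,145,200)&(Z>131)&(Z<150),"S rib")
rect(S,box(315,350,145,200)&(Z>105)&(Z<120),"S roof")
rect(S,box(290,335,260,300)&(Z>50)&(Z<62),"S handle")
rect(S,box(280,345,260,315)&(Z>5)&(Z<16),"S plate")
rect(S,box(295,360,170,220)&(Z>33)&(Z<47),"S platen")
E
python3 - <<'E'
import cv2
p=cv2.imread("pics/top0.png");cv2.imwrite("pics/crop1.png",cv2.resize(p[130:270,200:400],None,fx=4,fy=4,interpolation=cv2.INTER_CUBIC))
E
```

```text
platen 1699 c [ 439.5 -186.4] size [128.1 159.6] ang 1.4 zmed [22.] 39.2 mean [ 436.5 -173.2   36.9]
jigbase 705 c [ 442.8 -179.8] size [190.6 202. ] ang 1.6 zmed [9.6] 19.7 mean [ 435.4 -176.1   19.6]
guardroof 507 c [ 433.8 -196.5] size [90.2 48.9] ang 86.5 zmed [116.9] 113.9 mean [ 432.1 -194.5  113.8]
rib 196 c [ 433.9 -196.7] size [59.9 18.8] ang 86.2 zmed [137.4] 141.4 mean [ 433.2 -196.3  141. ]
plate 1371 c [455.5 162. ] size [151.2 173.9] ang 2.3 zmed [7.1] 9.6 mean [454.7 159.9   9.8]
handle 274 c [455.8 160.8] size [30.2 60.4] ang 83.2 zmed [56.] 55.7 mean [455.2 160.3  55.6]
bar 478 c [491.1  86.8] size [235.7 383. ] ang 76.5 zmed [1377.7] 138.1 mean [640.7  49.  158.8]
[5.20463410e-02 6.38129295e+02] -71.10808803902572 170.09805599684051
S bar [1.33465928e-02 6.46433926e+02] -71.45929653256178 172.3020328909006 142.66432491168666
S rib 105 c [ 434.4 -194.4] size [62.8 17.2] ang 86.3 zmed [141.4] 141.3 mean [ 434.4 -188.7  140. ]
S roof 259 c [ 434.7 -196. ] size [92.2 47.9] ang 86.2 zmed [113.6] 113.6 mean [ 433.8 -185.9  113.4]
S handle 350 c [456.3 160.9] size [32.5 60.5] ang 83.1 zmed [56.5] 55.5 mean [455.6 163.1  55.2]
S plate 1352 c [456.1 159.7] size [124.8 100.4] ang 83.5 zmed [10.] 9.8 mean [455.2 180.3   9.8]
S platen 1099 c [ 441.1 -186.3] size [108.3 147.2] ang 1.1 zmed [39.3] 39.6 mean [ 440.2 -175.8   39.5]
```

View pics/crop1.png

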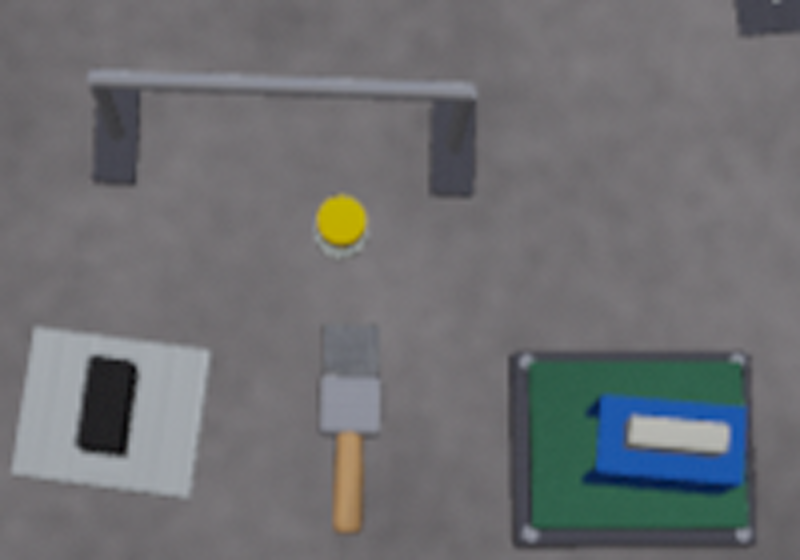

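The crop shows the jig bolts at (522,361), (737,359), (743,535) and (530,534), and the bar from (95,77) to (473,90). Sizes and heights agree with the given ones. I'll refine the jig and bar next.

```bash
cat >> h.py <<'E'
def ray(n,u,v,z):
    i,f=cam(n);d=R.from_euler('xyz',i["attitude"]).as_matrix()@np.array([(u-i["cx"])/f,(v-i["cy"])/f,1]);o=np.array(i["origin"]);return o+d*(z-o[2])/d[2]
def go(x,y,z,yaw):
    s=env.state();p=s["eef_pos"];r=R.from_euler('xyz',s["tcp_rot"]);d=r.inv().apply(np.array([x,y,z])-p)
    t=-(yaw-s["tcp_rot"][2]);t=(t+np.pi)%(2*np.pi)-np.pi;print("t",round(s["t"],2),"at",p.round(1),"yaw",round(s["tcp_rot"][2],3),"-> row",d.round(1),"turn",round(t,3),"F",s["ft_force"].round(1),"grip",round(s["grip_force"],1),"open",round(s["opening"],3))
E
python3 - <<'E'
from h import *
b=[ray("top",200+u/4-.4,130+v/4-.4,21) for u,v in((522,361),(737,359),(743,535),(530,534))]
print(np.round(b,1),np.mean(b,0))
for n,B in(("top",box(320,396,210,274)),("side",box(298,360,170,218))):
    P=pts(n,np.load(f"pics/{n}0.npy"));m=B&(P[...,2]>36)&(P[...,2]<44);q=P[m]
    k=np.zeros((400,400),np.uint8);ij=np.round(q[:,:2]-[240,-390]).astype(int);k[ij[:,0].clip(0,399),ij[:,1].clip(0,399)]=255
    k=cv2.morphologyEx(k,cv2.MORPH_CLOSE,np.ones((9,9)));k=cv2.morphologyEx(k,cv2.MORPH_OPEN,np.ones((15,15)))
    c=np.argwhere(k)[:,::1].astype(np.float32)+[240,-390];print(n,cv2.minAreaRect(c.astype(np.float32)))
for n,B in(("top",box(222,320,146,158)),("side",box(205,255,170,250))):
    P=pts(n,np.load(f"pics/{n}0.npy"));m=B&(P[...,2]>132)&(P[...,2]<145)&(abs(P[...,0]-645)<20);q=P[m]
    print(n,m.sum(),np.polyfit(q[:,1],q[:,0],1),q[:,1].min(),q[:,1].max(),np.percentile(q[:,2],[50,95]),q[:,0].min(),q[:,0].max())
go(434,-196,240,1.504)
E
```

```text
[[ 496.5 -113.6   21. ]
 [ 501.6 -257.    21. ]
 [ 384.5 -259.7   21. ]
 [ 381.5 -119.8   21. ]] [ 441.01070996 -187.5259055    21.        ]
top ((438.59075927734375, -186.51589965820312), (108.8117904663086, 139.40530395507812), 1.3803540468215942)
side ((440.244140625, -187.4026641845703), (107.23883056640625, 141.13226318359375), 0.9710219502449036)
top 455 [1.10134807e-02 6.46420215e+02] -71.10808803902572 169.4892737127843 [138.14670959 142.38654914] 640.4076081432661 655.126622004745
side 388 [1.19586379e-02 6.46567862e+02] -71.45929653256178 171.56267819417474 [138.2339044  140.62754583] 641.5589019042012 656.5447752043019
t 0.1 at [ 144.2 -607.9  214.1] yaw 0.233 -> row [ 377.  -334.   -25.5] turn -1.271 F [ 0.5 -0.1  0.1] grip 0.0 open 0.999
```

The rows are not in the units I measure in: shifts go in shares of 800 mm and turns go in shares of 90 degrees. I convert before sending: 144 mm is 0.18, -125 mm is -0.1563, -0.6 rad is -0.382.

```bash
echo '[[0.035,-0.0313,-0.0063,-0.0764,1],[0.0713,-0.0625,-0.0125,-0.1528,1],[0.1075,-0.0938,-0.0188,-0.2292,1],[0.1438,-0.125,-0.025,-0.3056,1],[0.18,-0.1563,-0.0313,-0.382,1]]' > mv.in && python3 steer.py mv.in; python3 -c "
from h import *
go(434.2,-196.4,240,1.504)"
```

```text
t: 0.52
eef_pos: [256.1, -451.6, 239.6]
tcp_rot: [-3.141, -0.0, 0.838]
ft_force: [0.5, -0.5, -0.7]
opening: 0.997
grip_force: 0.0
t 0.52 at [ 256.1 -451.6  239.6] yaw 0.838 -> row [ 3.089e+02 -3.820e+01 -3.000e-01] turn -0.666 F [ 0.5 -0.5 -0.7] grip 0.0 open 0.997
```

Converted, 200 mm is 0.25, 160 mm is 0.2, -0.6 rad is -0.382.

```bash
echo '[[0.05,-0.0063,0,-0.0764,1],[0.1,-0.0125,0,-0.1528,1],[0.15,-0.0188,0,-0.2292,1],[0.2,-0.025,0,-0.3056,1],[0.25,-0.0313,0,-0.382,1]]' > mv.in && python3 steer.py mv.in; python3 -c "
from h import *
go(434.2,-196.4,240,1.504)"
```

```text
t: 0.93
eef_pos: [372.2, -286.7, 239.6]
tcp_rot: [-3.142, 0.0, 1.438]
ft_force: [0.9, -1.7, 0.9]
opening: 0.999
grip_force: 0.0
t 0.93 at [ 372.2 -286.7  239.6] yaw 1.438 -> row [97.7 49.6 -0.4] turn -0.066 F [ 0.9 -1.7  0.9] grip 0.0 open 0.999
```

Converted, 97.7 mm is 0.1221, 65 mm is 0.0813, -0.066 rad is -0.042.

```bash
echo '[[0.0438,0.0213,0,-0.042,1],[0.0813,0.0413,0,-0.042,1],[0.1221,0.062,0,-0.042,1],[0.1221,0.062,0,-0.042,1],[0.1221,0.062,0,-0.042,1]]' > mv.in && python3 steer.py mv.in; python3 -c "
from h import *
go(434.2,-196.4,118,1.504)"
```

```text
t: 1.35
eef_pos: [434.7, -197.2, 239.4]
tcp_rot: [-3.141, -0.0, 1.502]
ft_force: [0.2, -0.6, -0.2]
opening: 0.997
grip_force: 0.0
t 1.35 at [ 434.7 -197.2  239.4] yaw 1.502 -> row [  0.7  -0.5 121.4] turn -0.002 F [ 0.2 -0.6 -0.2] grip 0.0 open 0.997
```

Converted, 121 mm is 0.1513, 100 mm is 0.125.

```bash
echo '[[0.0009,-0.0006,0.0438,0,1],[0.0009,-0.0006,0.0875,0,1],[0.0009,-0.0006,0.125,0,1],[0.0009,-0.0006,0.1513,0,1],[0.0009,-0.0006,0.1513,0,0.5]]' > mv.in && python3 steer.py mv.in && echo '[[0,0,0,0,0],[0,0,0,0,0],[0,0,0,0,0],[0,0,0,0,0],[0,0,0,0,0]]' > mv.in && python3 steer.py mv.in; python3 -c "
from h import *
go(434.2,-196.4,118,1.504)"
```

```text
t: 1.77
eef_pos: [431.5, -198.0, 115.3]
tcp_rot: [-3.136, -0.003, 1.497]
ft_force: [-0.0, 0.1, -0.3]
opening: 0.968
grip_force: 0.0
t: 2.18
eef_pos: [434.0, -198.1, 119.6]
tcp_rot: [3.14, 0.001, 1.499]
ft_force: [0.3, -0.9, 0.1]
opening: 0.637
grip_force: 0.0
t 2.18 at [ 434.  -198.1  119.6] yaw 1.499 -> row [1.7 0.1 1.6] turn -0.005 F [ 0.3 -0.9  0.1] grip 0.0 open 0.637
```

```bash
for i in 1; do echo '[[0,0,0,0,0],[0,0,0,0,0],[0,0,0,0,0],[0,0,0,0,0],[0,0,0,0,0]]' > mv.in && python3 steer.py mv.in; echo '[[0,0,0,0,0],[0,0,0,0,0],[0,0,0,0,0],[0,0,0,0,0],[0,0,0,0,0]]' > mv.in && python3 steer.py mv.in; echo '[[0,0,0,0,0],[0,0,0,0,0],[0,0,0,0,0]]' > mv.in && python3 steer.py mv.in; done;  python3 -c "
from h import *
go(434.2,-196.4,260,1.504)"
```

```text
t: 2.6
eef_pos: [433.7, -197.8, 118.6]
tcp_rot: [-3.142, 0.0, 1.499]
ft_force: [0.1, -0.4, -0.6]
opening: 0.285
grip_force: 0.0
t: 3.02
eef_pos: [433.6, -197.8, 118.5]
tcp_rot: [-3.141, -0.0, 1.499]
ft_force: [-0.1, -0.9, -2.1]
opening: 0.187
grip_force: 30.0
t: 3.27
eef_pos: [433.7, -197.9, 118.6]
tcp_rot: [-3.142, 0.0, 1.499]
ft_force: [-0.4, 0.5, -1.5]
opening: 0.187
grip_force: 30.0
t 3.27 at [ 433.7 -197.9  118.6] yaw 1.499 -> row [   1.5    0.4 -141.4] turn -0.005 F [-0.4  0.5 -1.5] grip 30.0 open 0.187
```

Converted, -150 mm is -0.1875, -135 mm is -0.1688.

```bash
echo '[[0,0,-0.0313,0,0],[0,0,-0.075,0,0],[0,0,-0.125,0,0],[0,0,-0.1688,0,0],[0,0,-0.1875,0,0]]' > mv.in && python3 steer.py mv.in; python3 -c "
from h import *
go(647,49,265,1.555)"
```

```text
t: 3.68
eef_pos: [434.4, -198.3, 273.0]
tcp_rot: [3.137, 0.003, 1.499]
ft_force: [0.3, -0.3, -2.2]
opening: 0.186
grip_force: 30.0
t 3.68 at [ 434.4 -198.3  273. ] yaw 1.499 -> row [261.9 194.2   8.3] turn -0.056 F [ 0.3 -0.3 -2.2] grip 30.0 open 0.186
```

Converted, 128 mm is 0.16, 100 mm is 0.125.

```bash
echo '[[0.0225,0.0163,0.005,0,0],[0.055,0.04,0.005,0,0],[0.09,0.0663,0.005,0,0],[0.125,0.0925,0.005,0,0],[0.16,0.1188,0.005,0,0]]' > mv.in && python3 steer.py mv.in; echo '[[0.035,0.0263,0,-0.0127,0],[0.07,0.0525,0,-0.0191,0],[0.1025,0.0763,0,-0.0318,0],[0.1325,0.0988,0,-0.0357,0],[0.15,0.1125,0,-0.0357,0]]' > mv.in && python3 steer.py mv.in; echo '[[0,0,0,0,0]]' > mv.in && python3 steer.py mv.in;python3 -c "
from h import *
go(647,49,265,1.555)"
```

```text
t: 4.1
eef_pos: [538.4, -75.6, 264.7]
tcp_rot: [3.141, 0.0, 1.498]
ft_force: [0.7, 0.4, -1.9]
opening: 0.183
grip_force: 30.0
t: 4.52
eef_pos: [637.3, 38.7, 264.1]
tcp_rot: [-3.141, -0.0, 1.557]
ft_force: [-0.3, -1.0, -1.4]
opening: 0.19
grip_force: 30.0
t: 4.6
eef_pos: [637.5, 38.9, 263.7]
tcp_rot: [-3.141, -0.0, 1.557]
ft_force: [-0.1, -0.1, -1.7]
opening: 0.186
grip_force: 30.0
t 4.6 at [637.5  38.9 263.7] yaw 1.557 -> row [10.3  9.4 -1.3] turn 0.002 F [-0.1 -0.1 -1.7] grip 30.0 open 0.186
```

Converted, 20 mm is 0.025, 10.3 mm is 0.0129.

```bash
echo '[[0.0063,0.0063,0,0,0],[0.0129,0.0118,0,0,0],[0.0129,0.0118,0.0125,0,0],[0.0129,0.0118,0.025,0,0],[0.0129,0.0118,0.025,0,0]]' > mv.in && python3 steer.py mv.in; python3 -c "
from h import *
go(647,49,149,1.555)
p,d=imaging.read_camera('side');cv2.imwrite('pics/s2.png',cv2.resize(p[130:300,150:350],None,fx=3,fy=3)[:,:,::-1])
P=pts('side',d);m=box(150,350,130,300)&(P[...,2]>205)&(P[...,2]<235)&(p[...,2]>p[...,0]+40);rect(P,m,'guard')"
```

```text
t: 5.02
eef_pos: [644.4, 45.8, 241.9]
tcp_rot: [-3.138, 0.0, 1.554]
ft_force: [-1.3, 0.4, -2.1]
opening: 0.185
grip_force: 30.0
t 5.02 at [644.4  45.8 241.9] yaw 1.554 -> row [ 3.2  2.9 92.9] turn -0.001 F [-1.3  0.4 -2.1] grip 30.0 open 0.185
guard 248 c [643.6  47.9] size [93.4 48.9] ang 89.6 zmed [233.6] 220.1 mean [633.6  62.1 220.3]
```

View pics/s2.png

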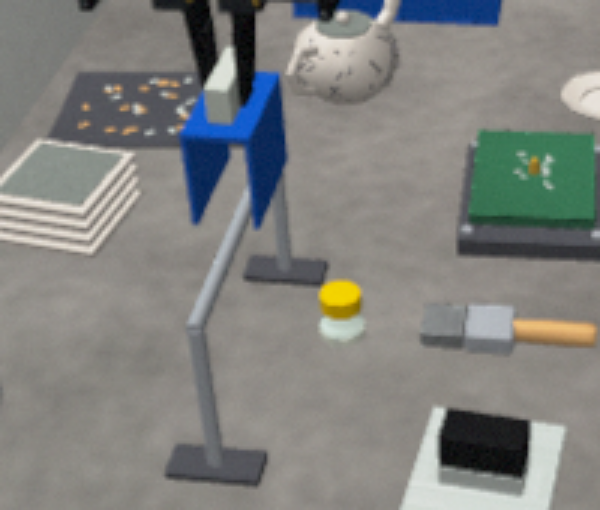

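The side view shows the guard held level and straddling the bar. The jig's pin is now visible at crop (535,160), so I'll lower the guard and locate the pin.

Converted, 84 mm is 0.105, 80 mm is 0.1.

```bash
echo '[[0,0,0.0275,0,0.187],[0,0,0.0563,0,0.187],[0,0,0.0813,0,0.187],[0,0,0.1,0,0.187],[0,0,0.105,0,0.187]]' > mv.in && python3 steer.py mv.in; python3 -c "
from h import *
go(647,49,149,1.555)
p,d=imaging.read_camera('side');P=pts('side',d);m=box(320,338,172,195)&(p[...,0].astype(int)>p[...,2]+60)
v,u=np.nonzero(m);print(np.c_[u,v,p[m],P[m].round(1)]); print(ray('side',328,182.5,54))
p,d=imaging.read_camera('top');m=box(345,372,230,255)&(p[...,0].astype(int)>p[...,2]+50);P=pts('top',d)
v,u=np.nonzero(m);print(np.c_[u,v,p[m],P[m].round(1)])
np.save('pics/top3',d)"
```

```text
t: 5.48
eef_pos: [644.5, 45.9, 158.2]
tcp_rot: [-3.138, 0.0, 1.554]
ft_force: [0.4, 0.3, -2.0]
opening: 0.186
grip_force: 12.7
t 5.48 at [644.5  45.9 158.2] yaw 1.554 -> row [3.1 2.5 9.2] turn -0.001 F [ 0.4  0.3 -2. ] grip 12.7 open 0.186
[[ 328.   182.   142.   147.    80.   439.9 -214.9   39.1]
 [ 327.   183.   186.   157.    64.   441.7 -189.8   51.8]
 [ 328.   183.   190.   152.    48.   438.9 -186.8   53.9]
 [ 327.   184.   161.   133.    48.   441.6 -190.5   48.1]
 [ 328.   184.   152.   119.    42.   438.7 -181.1   54.3]
 [ 326.   185.   134.   126.    65.   444.2 -188.    46.3]
 [ 327.   185.   146.   116.    38.   441.3 -184.3   48.9]
 [ 328.   185.   140.   112.    41.   438.7 -185.6   48.2]
 [ 329.   185.   118.   105.    47.   436.  -187.9   46.9]
 [ 326.   186.   134.   124.    64.   443.8 -181.9   47.1]
 [ 327.   186.   143.   115.    38.   441.3 -185.6   44.8]
 [ 328.   186.   138.   111.    39.   438.5 -183.8   46.2]
 [ 329.   186.   118.   105.    50.   435.9 -185.2   45.4]
 [ 327.   187.   133.   115.    51.   441.1 -183.6   42.9]
 [ 328.   187.   126.   107.    43.   438.4 -185.    42.2]]
[ 439.06183048 -189.07422323   54.        ]
[[ 359.   239.   142.   125.    58.   443.5 -186.2   49.8]
 [ 360.   239.   156.   135.    60.   443.3 -188.5   51.6]
 [ 358.   240.   105.    94.    46.   440.7 -183.5   50.6]
 [ 359.   240.   157.   129.    51.   440.5 -185.8   52.6]
 [ 360.   240.   171.   144.    58.   440.4 -188.1   54.5]
 [ 361.   240.   126.   115.    58.   441.5 -192.    45.6]
 [ 359.   241.   129.   104.    39.   437.5 -185.2   56.4]
 [ 360.   241.   135.   109.    43.   437.9 -188.3   53.2]]
```

Converted, 9 mm is 0.0113, 8 mm is 0.01.

```bash
echo '[[0,0,0.005,0,0.187],[0,0,0.01,0,0.187],[0,0,0.0113,0,0.187],[0,0,0.0113,0,0.187]]' > mv.in && python3 steer.py mv.in; python3 -c "
from h import *
go(647,49,149,1.555)"
```

```text
t: 5.92
eef_pos: [645.6, 46.3, 151.8]
tcp_rot: [3.141, 0.0, 1.555]
ft_force: [0.9, -0.7, -2.0]
opening: 0.188
grip_force: 12.8
t 5.92 at [645.6  46.3 151.8] yaw 1.555 -> row [2.7 1.4 2.8] turn -0.0 F [ 0.9 -0.7 -2. ] grip 12.8 open 0.188
```

Converted, 2.5 mm is 0.0031, 1.5 mm is 0.0019.

```bash
echo '[[0,0.0015,0.0019,0,0.187],[0,0.0015,0.0031,0,0.187],[0,0.0015,0.0031,0,0.187]]' > mv.in && python3 steer.py mv.in && echo '[[0,0,0,0,0.25],[0,0,0,0,0.35],[0,0,0,0,0.5],[0,0,0,0,0.7],[0,0,0,0,0.7]]' > mv.in && python3 steer.py mv.in; echo '[[0,0,0,0,0.7],[0,0,0,0,0.7],[0,0,0,0,0.7]]' > mv.in && python3 steer.py mv.in;  python3 -c "
from h import *
go(647,49,250,1.555)"
```

```text
t: 6.17
eef_pos: [646.8, 46.3, 149.0]
tcp_rot: [-3.142, 0.0, 1.555]
ft_force: [-0.4, 0.4, -1.5]
opening: 0.187
grip_force: 12.8
t: 6.58
eef_pos: [646.9, 46.3, 149.3]
tcp_rot: [3.141, 0.0, 1.555]
ft_force: [1.0, 0.1, 0.6]
opening: 0.472
grip_force: 0.0
t: 6.83
eef_pos: [646.8, 46.3, 149.1]
tcp_rot: [3.142, 0.0, 1.555]
ft_force: [0.4, 0.2, 0.4]
opening: 0.672
grip_force: 0.0
t 6.83 at [646.8  46.3 149.1] yaw 1.555 -> row [   2.6    0.2 -100.9] turn -0.0 F [0.4 0.2 0.4] grip 0.0 open 0.672
```

Now I'll rise and look.

```bash
echo '[[0,0,-0.025,0,0.8],[0,0,-0.0625,0,1],[0,0,-0.1,0,1],[0,0,-0.125,0,1],[0,0,-0.125,0,1]]' > mv.in && python3 steer.py mv.in;  python3 -c "
from h import *
go(456,160.8,180,3.025)
p,d=imaging.read_camera('side');cv2.imwrite('pics/s4.png',cv2.resize(p[130:300,150:350],None,fx=3,fy=3)[:,:,::-1])
P=pts('side',d);m=box(150,350,130,300)&(P[...,2]>135)&(P[...,2]<160)&(p[...,2]>p[...,0]+40);rect(P,m,'guard')
q=P[m];print(np.c_[q,np.ones(len(q))].shape, np.linalg.lstsq(np.c_[q[:,:2],np.ones(len(q))],q[:,2],rcond=None)[0])"
```

```text
t: 7.25
eef_pos: [648.2, 46.4, 253.9]
tcp_rot: [3.135, 0.0, 1.555]
ft_force: [-0.2, -0.2, 0.1]
opening: 0.974
grip_force: 0.0
t 7.25 at [648.2  46.4 253.9] yaw 1.555 -> row [ 111.4 -194.5   72.5] turn -1.47 F [-0.2 -0.2  0.1] grip 0.0 open 0.974
guard 383 c [645.8  42. ] size [104.7  48.6] ang 89.6 zmed [144.7] 142.8 mean [642.3  59.  142.7]
(383, 4) [ 7.72058070e-02 -4.26373282e-03  9.33653905e+01]
```

View pics/s4.png

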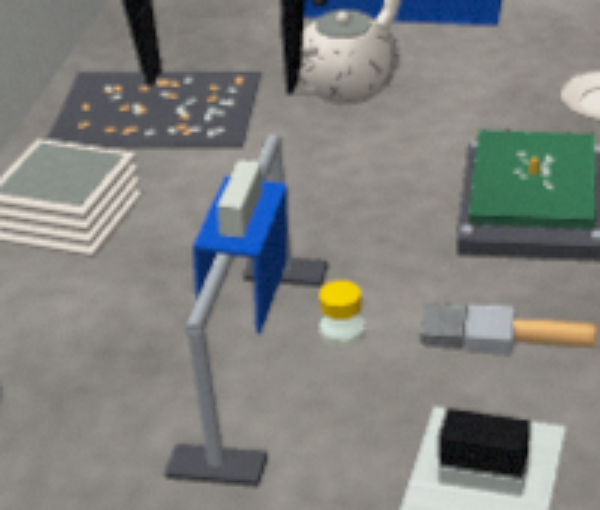

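The guard hangs level on the bar near its middle. Next is the cover.

Converted, -81 mm is -0.1013, -65 mm is -0.0813, -0.6 rad is -0.382.

```bash
echo '[[0.0113,-0.02,0,-0.0764,1],[0.0225,-0.04,0,-0.1528,1],[0.035,-0.0613,0,-0.2292,1],[0.0463,-0.0813,0,-0.3056,1],[0.0575,-0.1013,0,-0.382,1]]' > mv.in && python3 steer.py mv.in;  python3 -c "
from h import *
go(456,160.8,180,3.023)"
```

```text
t: 7.72
eef_pos: [565.2, 94.0, 247.7]
tcp_rot: [-3.14, -0.001, 2.161]
ft_force: [0.3, 0.4, -0.6]
opening: 1.0
grip_force: 0.0
t 7.72 at [565.2  94.  247.7] yaw 2.161 -> row [116.2 -53.5  67.9] turn -0.862 F [ 0.3  0.4 -0.6] grip 0.0 open 1.0
```

Converted, 100 mm is 0.125, 80 mm is 0.1, -0.6 rad is -0.382.

```bash
echo '[[0.025,-0.0125,0,-0.0764,1],[0.05,-0.0238,0.0125,-0.1528,1],[0.075,-0.035,0.025,-0.2292,1],[0.1,-0.0463,0.0375,-0.3056,1],[0.125,-0.0575,0.05,-0.382,1]]' > mv.in && python3 steer.py mv.in;  python3 -c "
from h import *
go(456,160.8,180,3.023)"
```

```text
t: 8.13
eef_pos: [471.5, 152.0, 207.6]
tcp_rot: [-3.141, -0.001, 2.761]
ft_force: [1.0, 0.4, -1.5]
opening: 0.999
grip_force: 0.0
t 8.13 at [471.5 152.  207.6] yaw 2.761 -> row [17.6  2.4 27.7] turn -0.262 F [ 1.   0.4 -1.5] grip 0.0 open 0.999
```

Converted, 90 mm is 0.1125, 60 mm is 0.075, -0.262 rad is -0.1668.

```bash
echo '[[0.01,0.0013,0.0338,-0.0764,1],[0.0188,0.0025,0.075,-0.1528,1],[0.022,0.003,0.1125,-0.1668,1],[0.022,0.003,0.1125,-0.1668,1],[0.022,0.003,0.1125,-0.1668,1]]' > mv.in && python3 steer.py mv.in;  python3 -c "
from h import *
go(456,160.8,15,3.023)"
```

```text
t: 8.55
eef_pos: [456.9, 160.4, 118.1]
tcp_rot: [-3.14, -0.004, 3.016]
ft_force: [-0.8, -0.1, 0.3]
opening: 0.996
grip_force: 0.0
t 8.55 at [456.9 160.4 118.1] yaw 3.016 -> row [  0.5   0.4 103.1] turn -0.007 F [-0.8 -0.1  0.3] grip 0.0 open 0.996
```

Converted, 101 mm is 0.1263, 98 mm is 0.1225, -0.007 rad is -0.0045.

```bash
echo '[[0,0.0005,0.0375,-0.0045,1],[0,0.0005,0.075,-0.0045,1],[0,0.0005,0.1063,-0.0045,1],[0,0.0005,0.1225,-0.0045,0.8],[0,0.0005,0.1263,-0.0045,0.6]]' > mv.in && python3 steer.py mv.in; echo '[[0,0,0,0,0.45],[0,0,0,0,0.4],[0,0,0,0,0.4]]' > mv.in && python3 steer.py mv.in;  python3 -c "
from h import *
go(456,160.8,14.5,3.023)"
```

```text
t: 8.97
eef_pos: [458.1, 160.7, 17.5]
tcp_rot: [-3.141, -0.001, 3.022]
ft_force: [-0.3, -0.5, -0.0]
opening: 0.914
grip_force: 0.0
t: 9.22
eef_pos: [458.6, 161.1, 19.6]
tcp_rot: [3.141, 0.002, 3.023]
ft_force: [-1.0, -0.4, -0.1]
opening: 0.707
grip_force: 0.0
t 9.22 at [458.6 161.1  19.6] yaw 3.023 -> row [ 2.5 -0.6  5. ] turn 0.0 F [-1.  -0.4 -0.1] grip 0.0 open 0.707
```

Converted, 4 mm is 0.005, 2.3 mm is 0.0029.

```bash
echo '[[0.0029,-0.0005,0.0025,0,0.4],[0.0029,-0.0005,0.005,0,0.35],[0.0029,-0.0005,0.005,0,0.35],[0.0029,-0.0005,0.005,0,0.35],[0.0029,-0.0005,0.005,0,0.35]]' > mv.in && python3 steer.py mv.in; echo '[[0,0,0,0,0.3],[0,0,0,0,0.0],[0,0,0,0,0],[0,0,0,0,0],[0,0,0,0,0]]' > mv.in && python3 steer.py mv.in;  python3 -c "
from h import *
go(456,160.8,14.5,3.023)"
```

```text
t: 9.63
eef_pos: [455.4, 160.8, 14.2]
tcp_rot: [-3.142, 0.0, 3.024]
ft_force: [0.7, 0.1, -0.7]
opening: 0.374
grip_force: 0.0
t: 10.05
eef_pos: [455.3, 160.7, 14.1]
tcp_rot: [-3.141, -0.0, 3.024]
ft_force: [-0.8, -3.0, 2.4]
opening: 0.315
grip_force: 30.0
t 10.05 at [455.3 160.7  14.1] yaw 3.024 -> row [-0.7  0.1 -0.4] turn 0.001 F [-0.8 -3.   2.4] grip 30.0 open 0.315
```

Converted, -95 mm is -0.1188, -85 mm is -0.1063.

```bash
echo '[[0,0,-0.0125,0,0],[0,0,-0.0375,0,0],[0,0,-0.075,0,0],[0,0,-0.1063,0,0],[0,0,-0.1188,0,0]]' > mv.in && python3 steer.py mv.in;  echo '[[0,0,0,0,0],[0,0,0,0,0]]' > mv.in && python3 steer.py mv.in; python3 -c "
from h import *
p,d=imaging.read_camera('side');P=pts('side',d);Z=P[...,2]
for a,b in((85,120),(140,170)): 
  pass
m=box(200,400,150,330)&(Z>97)&(Z<109);rect(P,m,'plate');q=P[m];print(np.linalg.lstsq(np.c_[q[:,:2],np.ones(len(q))],q[:,2],rcond=None)[0])
cv2.imwrite('pics/s5.png',p[:,:,::-1])
go(440.3,-187.3,108,np.pi+.02)"
```

```text
t: 10.47
eef_pos: [456.0, 161.1, 112.3]
tcp_rot: [3.141, 0.003, 3.024]
ft_force: [1.3, 0.9, -3.7]
opening: 0.311
grip_force: 30.0
t: 10.63
eef_pos: [455.2, 160.9, 109.4]
tcp_rot: [3.141, 0.001, 3.024]
ft_force: [0.2, -0.7, -4.1]
opening: 0.311
grip_force: 30.0
plate 1484 c [534.9  86.6] size [231.7 315. ] ang 72.8 zmed [108.3] 105.0 mean [465.5 178.7 104.6]
[-6.64156736e-03 -4.67990476e-03  1.08510262e+02]
t 10.68 at [454.9 160.8 108.7] yaw 3.024 -> row [ -26.5 -347.4    0.8] turn -0.138 F [-0.1  0.4 -4.9] grip 30.0 open 0.312
```

View pics/s5.png

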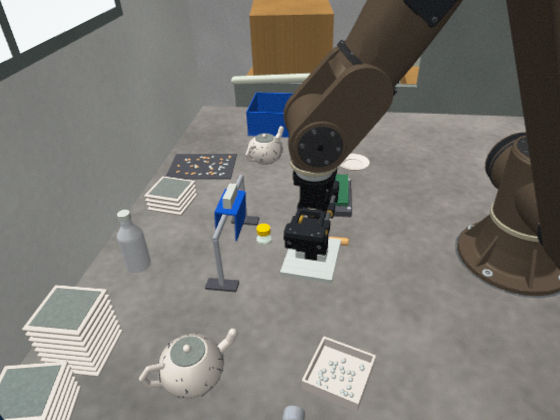

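The cover is held level with its underside near 95 mm and nothing is in the way. I'll carry it across.

Converted, -146 mm is -0.1825, -112 mm is -0.14, -0.138 rad is -0.0879.

```bash
echo '[[-0.0013,-0.0225,0,-0.0127,0],[-0.0038,-0.0563,0,-0.0318,0],[-0.0075,-0.0975,0,-0.0509,0],[-0.01,-0.14,0,-0.07,0],[-0.0138,-0.1825,0,-0.0879,0]]' > mv.in && python3 steer.py mv.in; python3 -c "
from h import *
go(439.6,-187.3,108,np.pi+.02)"
```

```text
t: 11.1
eef_pos: [448.1, 13.4, 107.9]
tcp_rot: [3.141, -0.003, -3.119]
ft_force: [0.5, 0.5, -4.8]
opening: 0.313
grip_force: 30.0
t 11.1 at [448.1  13.4 107.9] yaw -3.119 -> row [ 1.300e+01 -2.005e+02 -1.000e-01] turn 0.002 F [ 0.5  0.5 -4.8] grip 30.0 open 0.313
```

Converted, -178 mm is -0.2225, -150 mm is -0.1875.

```bash
echo '[[0.0038,-0.0425,0,0,0],[0.0063,-0.0925,0,0,0],[0.0088,-0.1425,0,0,0],[0.0125,-0.1875,0,0,0],[0.015,-0.2225,0,0,0]]' > mv.in && python3 steer.py mv.in;echo '[[0,-0.0063,0,0,0],[0,-0.0063,0,0,0],[0,-0.0063,0,0,0]]' > mv.in && python3 steer.py mv.in; python3 -c "
from h import *
go(439.6,-187.3,108,np.pi+.02)"
```

```text
t: 11.52
eef_pos: [439.8, -166.0, 107.9]
tcp_rot: [3.141, -0.002, -3.123]
ft_force: [-0.0, -0.2, -4.8]
opening: 0.315
grip_force: 30.0
t: 11.77
eef_pos: [440.2, -168.2, 108.1]
tcp_rot: [3.14, -0.002, -3.122]
ft_force: [-0.0, -0.1, -4.7]
opening: 0.313
grip_force: 30.0
t 11.77 at [ 440.2 -168.2  108.1] yaw -3.122 -> row [  0.9 -19.1   0.1] turn -0.001 F [-0.  -0.1 -4.7] grip 30.0 open 0.313
```

Converted, 25 mm is 0.0313, 22 mm is 0.0275.

```bash
echo '[[0.0011,-0.015,0,0,0],[0.0011,-0.0238,0.0063,0,0],[0.0011,-0.0238,0.0188,0,0],[0.0011,-0.0238,0.0275,0,0],[0.0011,-0.0238,0.0313,0,0]]' > mv.in && python3 steer.py mv.in;echo '[[0,0,0,0,0],[0,0,0,0,0],[0,0,0,0,0]]' > mv.in && python3 steer.py mv.in; python3 -c "
from h import *
go(439.6,-187.3,72,np.pi+.02)
p,d=imaging.read_camera('side');P=pts('side',d);Z=P[...,2];print(Z[180:215:4,320:345:8].round())
for n in('side','top'):
  p,d=imaging.read_camera(n);P=pts(n,d);Z=P[...,2]
  m=(Z>70)&(Z<88)&(abs(P[...,0]-440)<75)&(abs(P[...,1]+187)<85)&(p.min(2)>110);rect(P,m,n)
  cv2.imwrite(f'pics/{n}6.png',p[:,:,::-1])
"
```

```text
t: 12.18
eef_pos: [439.9, -187.2, 82.9]
tcp_rot: [3.141, -0.001, -3.121]
ft_force: [-0.5, 0.6, -4.6]
opening: 0.316
grip_force: 30.0
t: 12.43
eef_pos: [440.5, -187.6, 84.3]
tcp_rot: [-3.141, 0.0, -3.121]
ft_force: [-0.0, -0.4, -4.8]
opening: 0.312
grip_force: 30.0
t 12.43 at [ 440.5 -187.6   84.3] yaw -3.121 -> row [ 0.9  0.3 12.3] turn 0.001 F [-0.  -0.4 -4.8] grip 30.0 open 0.312
[[80. 78. 80. 82.]
 [80. 83. 78. 79.]
 [77. 76. 78. 80.]
 [39. 41. 39. 38.]
 [38. 40. 40. 40.]
 [41. 39. 38. 39.]
 [30. 31. 32. 37.]
 [19. 19. 19. 20.]
 [13. 14. 16. 17.]]
side 730 c [ 441.9 -186.8] size [ 99.8 127.3] ang 1.3 zmed [77.3] 80.0 mean [ 440.1 -164.4   79.6]
top 5 c [ 486.3 -143.6] size [4.8 3.1] ang 87.6 zmed [76.8] 80.1 mean [ 486.6 -144.    79.2]
```

Converted, 20 mm is 0.025, 18 mm is 0.0225.

```bash
echo '[[0.0011,0.0004,0.0075,0,0],[0.0011,0.0004,0.015,0,0],[0.0011,0.0004,0.0225,0,0],[0.0011,0.0004,0.025,0,0],[0.0011,0.0004,0.025,0,0]]' > mv.in && python3 steer.py mv.in;echo '[[0,0,0,0,0],[0,0,0,0,0]]' > mv.in && python3 steer.py mv.in; python3 -c "
from h import *
go(439.6,-187.3,54,np.pi+.02);print(env.state()['moment'])"
```

```text
t: 13.0
eef_pos: [439.1, -187.2, 63.3]
tcp_rot: [3.141, -0.001, -3.121]
ft_force: [0.0, -0.1, -4.2]
opening: 0.318
grip_force: 30.0
t: 13.17
eef_pos: [439.5, -187.4, 64.1]
tcp_rot: [-3.142, 0.0, -3.121]
ft_force: [-0.2, -0.6, -4.0]
opening: 0.314
grip_force: 30.0
t 13.17 at [ 439.5 -187.4   64.1] yaw -3.121 -> row [-0.1  0.1 10.1] turn 0.0 F [-0.2 -0.6 -4. ] grip 30.0 open 0.314
[ 0.13666534 -0.16298351 -0.0478245 ]
```

The pin has entered the hole: the underside is at 50 mm, below the 54 mm tip, with no contact force.

```bash
echo '[[0,0,0.0038,0,0],[0,0,0.0075,0,0],[0,0,0.01,0,0],[0,0,0.0113,0,0],[0,0,0.0113,0,0]]' > mv.in && python3 steer.py mv.in;echo '[[0,0,0.0025,0,0],[0,0,0.0025,0,0],[0,0,0.0025,0,0]]' > mv.in && python3 steer.py mv.in; python3 -c "
from h import *
go(439.6,-187.3,46,np.pi+.02);print(env.state()['moment'])"
```

```text
t: 13.58
eef_pos: [439.3, -187.3, 54.9]
tcp_rot: [3.141, -0.0, -3.121]
ft_force: [-0.4, 0.4, -4.2]
opening: 0.314
grip_force: 30.0
t: 13.83
eef_pos: [439.5, -187.4, 53.3]
tcp_rot: [-3.141, 0.0, -3.121]
ft_force: [-0.4, -0.2, 1.8]
opening: 0.314
grip_force: 30.0
t 13.83 at [ 439.5 -187.4   53.3] yaw -3.121 -> row [-0.1  0.1  7.3] turn 0.0 F [-0.4 -0.2  1.8] grip 30.0 open 0.314
[ 0.17164564 -0.05776549 -0.00987008]
```

Converted, 7 mm is 0.0088, 6 mm is 0.0075.

```bash
echo '[[0,0,0.0025,0,0],[0,0,0.005,0,0],[0,0,0.0075,0,0],[0,0,0.0088,0,0],[0,0,0.0088,0,0]]' > mv.in && python3 steer.py mv.in;echo '[[0,0,0,0,0],[0,0,0,0,0],[0,0,0,0,0]]' > mv.in && python3 steer.py mv.in; python3 -c "
from h import *
go(439.6,-187.3,45.5,np.pi+.02);print(env.state()['moment'])"
```

```text
t: 14.25
eef_pos: [439.5, -187.4, 46.2]
tcp_rot: [-3.141, 0.0, -3.121]
ft_force: [-1.6, 1.6, 8.0]
opening: 0.314
grip_force: 30.0
t: 14.5
eef_pos: [439.5, -187.5, 46.3]
tcp_rot: [-3.141, 0.0, -3.121]
ft_force: [-2.5, 0.5, 6.7]
opening: 0.315
grip_force: 30.0
t 14.5 at [ 439.5 -187.5   46.3] yaw -3.121 -> row [-0.1  0.2  0.8] turn 0.0 F [-2.5  0.5  6.7] grip 30.0 open 0.315
[0.29736486 0.20425675 0.01943024]
```

Converted, 1.5 mm is 0.0019, 1 mm is 0.0013.

```bash
echo '[[0,0,0.0013,0,0],[0,0,0.0019,0,0],[0,0,0.0019,0,0],[0,0,0.0019,0,0]]' > mv.in && python3 steer.py mv.in; echo '[[0,0,0.0009,0,0],[0,0,0.0009,0,0],[0,0,0.0009,0,0]]' > mv.in && python3 steer.py mv.in;python3 -c "
from h import *
go(439.6,-187.3,45.5,np.pi+.02);print(env.state()['moment'])"
```

```text
t: 14.83
eef_pos: [439.5, -187.5, 46.0]
tcp_rot: [-3.141, 0.001, -3.121]
ft_force: [-5.8, 3.0, 28.6]
opening: 0.312
grip_force: 30.0
t: 15.08
eef_pos: [439.7, -187.5, 45.9]
tcp_rot: [-3.14, 0.002, -3.121]
ft_force: [-7.2, 4.7, 37.6]
opening: 0.311
grip_force: 30.0
t 15.08 at [ 439.7 -187.5   45.9] yaw -3.121 -> row [0.1 0.2 0.4] turn 0.001 F [-7.2  4.7 37.6] grip 30.0 open 0.311
[1.27027088 1.13339616 0.23602777]
```

The platen is on its stop. I'll ease off a little, then check with the camera.

Converted, -0.9 mm is -0.0011.

```bash
echo '[[0,0,-0.0011,0,0],[0,0,-0.0011,0,0],[0,0,-0.0011,0,0],[0,0,-0.0011,0,0]]' > mv.in && python3 steer.py mv.in;python3 -c "
from h import *
go(439.6,-187.3,45.5,np.pi+.02)
p,d=imaging.read_camera('side');P=pts('side',d);Z=P[...,2]
m=(Z>36)&(Z<47)&(abs(P[...,0]-440)<60)&(abs(P[...,1]+187)<75)&(p.min(2)>110);rect(P,m,'cover')
q=P[m];print(np.linalg.lstsq(np.c_[q[:,:2],np.ones(len(q))],q[:,2],rcond=None)[0])
m=box(150,350,130,300)&(Z>135)&(Z<160)&(p[...,2]>p[...,0]+40);rect(P,m,'guard')
cv2.imwrite('pics/s7.png',cv2.resize(p[130:300,180:380],None,fx=4,fy=3.5)[:,:,::-1])"
```

```text
t: 15.42
eef_pos: [439.6, -187.5, 45.9]
tcp_rot: [-3.141, 0.001, -3.121]
ft_force: [-5.2, 3.0, 21.6]
opening: 0.314
grip_force: 30.0
t 15.42 at [ 439.6 -187.5   45.9] yaw -3.121 -> row [0.  0.2 0.4] turn 0.001 F [-5.2  3.  21.6] grip 30.0 open 0.314
cover 647 c [ 441.6 -185.5] size [ 98.4 124.7] ang 1.4 zmed [41.6] 41.6 mean [ 440.1 -165.1   41.5]
[-1.21744978e-03 -9.95564659e-03  4.04308155e+01]
guard 387 c [646.   42.4] size [103.3  48.6] ang 89.7 zmed [144.5] 142.8 mean [642.2  59.4 142.8]
```

View pics/s7.png

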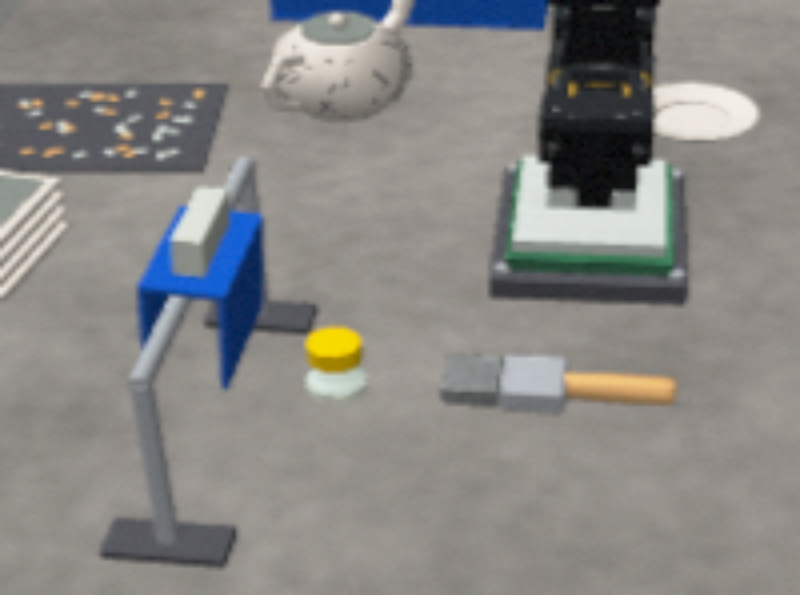

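The cover sits flat and square on the jig. Its top is at 41.6 mm, so the platen is fully down. The guard still hangs on the bar and the bystanders in view are undisturbed, so I'll hand it in.

```bash
python3 -c "
from cell import env, imaging
print(env.job_done())"
```

```text
the job is handed in; nothing more can be done
None
```

I handed the job in at about 15 s of the 56 s allowed, with the guard hanging free on the rail and the cover held square on the jig, pin in its hole and platen pressed to its stop; no verdict came back.

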